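# Cover the parts boxes, then crack the stuck wash-pot lid and hold it ajar

### The arm

A 7-joint arm with a two-finger parallel gripper is mounted at the origin on the work surface. World frame = base frame: x ahead of the robot, y to its left, z up, the work surface at z = 0. Lengths are in mm, angles in rad, forces in N, time in s.
With the tool pointing down it reaches from about 400 to 875 mm from the base axis. Payload 19.3 kg.
Tool frame: the origin (TCP) lies between the finger pads, 19 mm behind the fingertips; this is the grasp point; z points along the fingers, y is the line along which they close (so a half turn about z gives the same grasp; the last joint's range is limited). The gripper opens to 85 mm and grips with 20 to 120 N. Pads are 22 mm wide; open, the fingers measure 114 mm over their backs; the gripper's body (76 mm by 85 mm) begins 54 mm behind the grasp point. The pads swing forward as they close: fully open they stand 13 mm farther back than shut.
Start: joints at [1.042, 0.521, -0.036, 1.599, 0.021, 1.021, -0.113], TCP at [276.768, -560.37, 249.991] pointing down, gripper open.
Joint ranges: [-2.91, 2.91], [-0.3, 2.13], [-1.5, 1.42], [0.17, 2.43], [-1.26, 4.41], [0.16, 1.93], [-2.52, 2.52]. Speed limits (rad/s): [1.89, 1.89, 2.39, 2.39, 3.01, 3.01, 3.01].

### API

Orientations are given as a 3x3 rotation matrix whose columns are the frame's x, y, z axes.
In Python, from workcell import movep, movel, goto_joints, open_gripper, clamp, wait, inverse_kinematics, read_state, camera, PlanningError, finish_job gives the robot as it stands. Calls block until the motion is done:
- movep(position, orientation): joint-space move of the TCP to a pose.
- movel(position, frame=None, max_speed=150, guard=None): straight line of the TCP; frame=None keeps the orientation; max_speed is the mean speed in mm/s. With guard (N) it stops when the force on the tool has changed by that much, and returns True; else False.
- goto_joints(angles): joint-space move.
- open_gripper() and clamp(): open the fingers fully, or close them until they stop; the grip force is fixed at half the most.
- wait(seconds).
- inverse_kinematics(position, orientation): joint angles nearest the present ones, or None.
- read_state(): the state.
- camera(name): name is "side" or "top"; returns a dict with "image" (384x512x3 uint8, blue, green, red), "range_z" (384x512 float32, mm along the optical axis (not along the pixel's ray), 0 where there is no reading), "fx", "fy", "cx", "cy" (pixels), "cam_to_world" (4x4, takes a point from camera to world coordinates). Camera axes: x right, y up, looking along -z (the intrinsics and any distortion apply to the point x, -y, -z); pixel columns grow to the right and rows downward; lengths in mm; the calibration is good to about 2 mm. A picture is of the moment at which its call begins.
A pose or a line that the arm cannot do raises PlanningError and nothing moves.
- finish_job(): hands the job in; it is judged then, once.
The state is a dict: "time": time; "qpos": joint angles; "qvel": joint speeds; "joint_efforts": joint torques, N m; "eef_pos": TCP position; "tool_rot": TCP orientation; "ft_force": force on the tool from outside, world axes, zero at the start; "torque": the same for the moment, N m; "finger_gap": finger opening in mm; "gripper_force": force on a finger pad.
Only numpy, scipy, OpenCV 4.12 (cv2) and the standard library are available. Lean on these libraries where they do the work, as an engineer would, in place of code of your own. Each camera call takes 0.05 s, during which the arm holds its last target. There are 200 camera calls.

### The job

The solvent wash pot is about to be vented, so first press the open blue covers of the parts boxes down until they click shut and all three boxes are closed. Then take the red pot lid by its bar handle, pull until the stuck gasket lets go, and hold the lid just slightly open, about 3 cm at its front edge, never letting it swing wide; finish while still holding the handle with the lid standing ajar like that. Leave everything else on the bench where it is.

Things in the scene. Friction and masses are not known exactly. Their poses are not given: they have to be found in the camera images.
- rack: dark steel strip 86 x 250 x 6 mm screwed to the bench, the three parts boxes standing on it in a row along its own y; origin at the centre of its underside, its own -x side is the front, z up
- box_a: grey snap-lid parts box 70 (x) x 68 (y) x 42 mm high, fixed, 78 mm from the next box centre to centre, holding brass bushes; its cover starts part open. Which of the three places it has in the row varies. Origin at the centre of its underside (6 mm above the bench), front is its own -x side, z up
- cover_a (a joint): hinge angle in rad of the blue cover of box_a: 0 shut, grows as the front edge rises; a cover that starts open starts at 0.45 to 0.85. The stiff hinge stays where it is left. From about 0.2 down a spring catch resists until about 6 N (up to 12 N if pressed fast) pressed down at the front edge carries it over, and it snaps to 0 and is held there (about 5 N up at the front edge would open it again)
- cover_a_hinge (a point): point on the hinge axis of that cover, at the back (+x) top edge of box_a, midway along it, 48 mm above the bench; the axis runs along the box's y
- cover_a_tab (a point): point on the upper face of that cover, near its front edge, midway along it: 66 mm from the hinge axis and 3.5 mm above the plane through it. The cover is 70 mm long from the hinge (plus a 10 mm tab, 30 mm wide, at the middle of the front), 68 mm wide, 3 mm thick
- box_b: grey snap-lid parts box 70 (x) x 68 (y) x 42 mm high, fixed, 78 mm from the next box centre to centre, holding small steel bearings; its cover starts part open. Which of the three places it has in the row varies. Origin at the centre of its underside (6 mm above the bench), front is its own -x side, z up
- cover_b (a joint): hinge angle in rad of the blue cover of box_b: 0 shut, grows as the front edge rises; a cover that starts open starts at 0.45 to 0.85. The stiff hinge stays where it is left. From about 0.2 down a spring catch resists until about 6 N (up to 12 N if pressed fast) pressed down at the front edge carries it over, and it snaps to 0 and is held there (about 5 N up at the front edge would open it again)
- cover_b_hinge (a point): point on the hinge axis of that cover, at the back (+x) top edge of box_b, midway along it, 48 mm above the bench; the axis runs along the box's y
- cover_b_tab (a point): point on the upper face of that cover, near its front edge, midway along it: 66 mm from the hinge axis and 3.5 mm above the plane through it. The cover is 70 mm long from the hinge (plus a 10 mm tab, 30 mm wide, at the middle of the front), 68 mm wide, 3 mm thick
- box_c: grey snap-lid parts box 70 (x) x 68 (y) x 42 mm high, fixed, 78 mm from the next box centre to centre, holding copper pins; its cover starts shut. Which of the three places it has in the row varies. Origin at the centre of its underside (6 mm above the bench), front is its own -x side, z up
- cover_c (a joint): hinge angle in rad of the blue cover of box_c: 0 shut, grows as the front edge rises; a cover that starts open starts at 0.45 to 0.85. The stiff hinge stays where it is left. From about 0.2 down a spring catch resists until about 6 N (up to 12 N if pressed fast) pressed down at the front edge carries it over, and it snaps to 0 and is held there (about 5 N up at the front edge would open it again)
- cover_c_hinge (a point): point on the hinge axis of that cover, at the back (+x) top edge of box_c, midway along it, 48 mm above the bench; the axis runs along the box's y
- cover_c_tab (a point): point on the upper face of that cover, near its front edge, midway along it: 66 mm from the hinge axis and 3.5 mm above the plane through it. The cover is 70 mm long from the hinge (plus a 10 mm tab, 30 mm wide, at the middle of the front), 68 mm wide, 3 mm thick
- pot: round red steel parts-washing pot with a yellow band, 170 mm across, in a drip tray 216 mm across, bolted to the bench; rim with black gasket 132 mm above the bench. Origin at the centre of its underside, its own -x side is the front (handle side), the lid's hinge is at its +x side, z up
- lid (a joint): hinge angle in rad of the pot's red lid (186 mm across): 0 shut, grows as the front rises. Shut, it is stuck on its gasket: it takes about 15 N upward at the handle to break it free, the resistance is gone after the first 0.04 rad, and from there only its weight is felt (2 to 5 N at the handle). It falls shut when let go
- lid_hinge (a point): point on the lid's hinge axis, midway along it, 100 mm behind (+x of) the pot's centre and 137 mm above the bench; the axis runs along the pot's y
- lid_grip (a point): middle of the black bar handle at the front of the lid: a straight round bar 14 mm thick and 96 mm long parallel to the hinge axis, carried by an 8 mm post 4 mm in from either end. With the lid shut this point is 155 mm in front of the hinge axis and 46 mm above it, so 183 mm above the bench; 40 mm of free room between the bar's centre line and the lid's upper face
- lid_front (a point): point on the lid's front edge, 192 mm in front of the hinge axis; shut it is 137 mm above the bench, so its rise is how far the lid is open at the front
- parts_tray: white open parts tray 115 x 165 x 26 mm with brass bushes, origin at the centre of its underside; loose, to be left alone
- caliper: steel caliper with black slide, 200 mm long, lying flat, origin under its middle; loose, to be left alone
- punch: dark steel press punch, 26 mm across and 62 mm tall, standing, origin at the centre of its underside; loose, to be left alone
- ring_gauge: steel ring gauge, 52 mm outside, 16 mm high, lying flat, origin at the centre of its underside; loose, to be left alone
- oil_bottle: yellow oil bottle with red cap, 48 mm across, 125 mm tall, origin at the centre of its underside; loose, to be left alone
- screwdriver: screwdriver with orange handle lying flat on the bench; loose, to be left alone
Mind the look-alikes: they are no part of the job. Of the things like the pot, leave any that is purple; of the rest the smaller one is meant.

How it is judged:
By the outcome, as a careful person would: the job done as asked, in the order asked, and still so for the second after the job is handed in, while the arm keeps its last pose, push and grip.
It also fails if it takes over 67 s, if anything falls off the work surface, if the arm or the gripper's body presses on something with over 40 N, if the wrist force passes 120 N, or if a joint passes its speed limit or range.

## Working session

There is one attempt and no reset: what is moved stays moved. The work goes in short steps, each a Python script; the robot and the scene stay as the last script left them, time stands still between calls to the robot, and variables do not carry over. Pictures are saved under pics/ and viewed, at most 10 in all, crops included, and the job is handed in when it is done.

```bash
mkdir -p pics; ls
cat > h.py <<'E'
import numpy as np, cv2, pickle
from workcell import *
def snap(n,tag):
    c=camera(n); cv2.imwrite(f'pics/{tag}.png',c['image']); pickle.dump(c,open(f'{tag}.pkl','wb')); return c
def world(c,u,v):
    z=c['range_z'][v,u]; p=np.array([(u-c['cx'])/c['fx']*z,-(v-c['cy'])/c['fy']*z,-z,1]); return (c['cam_to_world']@p)[:3]
def cloud(c):
    z=c['range_z'].astype(float); v,u=np.mgrid[:z.shape[0],:z.shape[1]]
    p=np.stack([(u-c['cx'])/c['fx']*z,-(v-c['cy'])/c['fy']*z,-z,np.ones_like(z)],-1)
    return (p@c['cam_to_world'].T)[...,:3]
E
python3 - <<'E'
from h import *
for n in('top','side'):
    c=snap(n,n+'0'); print(c.keys(),c['fx'],c['cx'],c['cam_to_world'].round(2).tolist())
    cv2.imwrite(f'pics/{n}0b.png',cv2.resize(c['image'],(800,600),interpolation=cv2.INTER_CUBIC))
E
```

```text
pics
dict_keys(['image', 'range_z', 'fx', 'fy', 'cx', 'cy', 'cam_to_world']) 346.4338366935847 255.00202777093918 [[-0.05, 0.98, -0.2, 316.23], [-1.0, -0.05, 0.0, -0.26], [-0.01, 0.2, 0.98, 1044.43], [0.0, 0.0, 0.0, 1.0]]
dict_keys(['image', 'range_z', 'fx', 'fy', 'cx', 'cy', 'cam_to_world']) 440.2270956493174 250.69715175872372 [[-0.94, 0.24, -0.23, 219.94], [-0.33, -0.69, 0.64, 853.09], [-0.0, 0.68, 0.73, 1114.59], [0.0, 0.0, 0.0, 1.0]]
```

View pics/top0b.png

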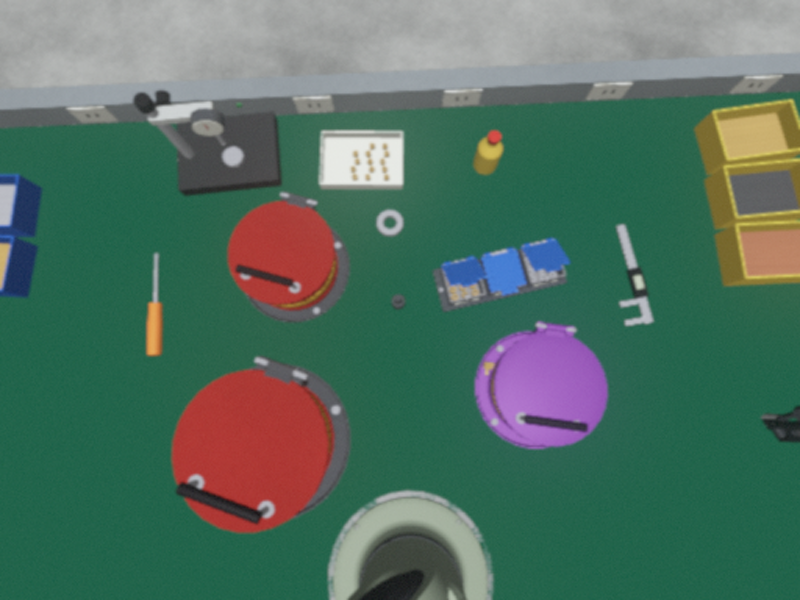

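View pics/side0b.png

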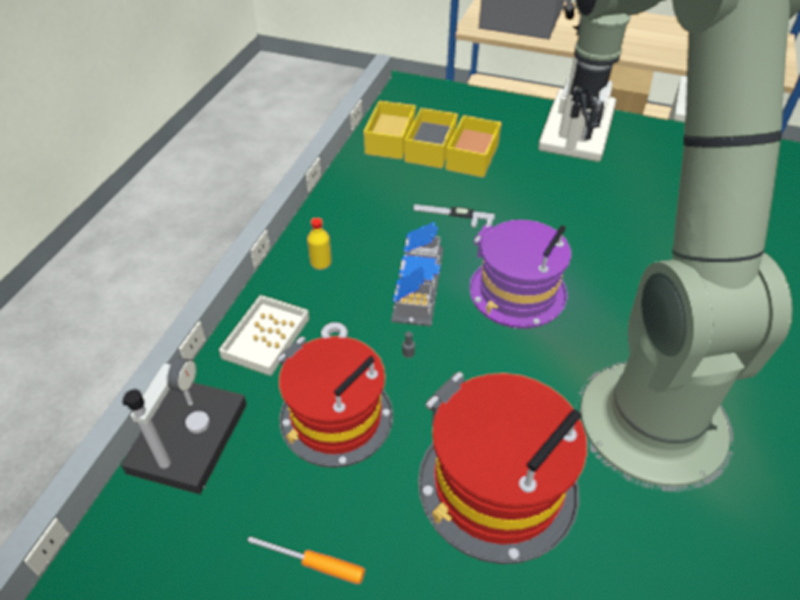

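The top view shows three pots (800x600 pixels): small red at (287,255), large red at (255,450) and purple at (545,385). The small red one is meant. The rack is at (500,275), with its left and right covers up and the middle one apparently shut. Next I measure and check with a close crop.

Run:
```python
from h import *
s=lambda n:pickle.load(open(n+'0.pkl','rb'))
def seg(c,P,lo,hi,box,zmin):
    hsv=cv2.cvtColor(c['image'],cv2.COLOR_BGR2HSV); m=cv2.inRange(hsv,lo,hi)>0
    m&=(c['range_z']>0)&(P[...,2]>zmin)
    b=np.zeros_like(m); u0,v0,u1,v1=[int(x*.64) for x in box]; b[v0:v1,u0:u1]=1
    return m&b
for n,lb,bb in(('top',(220,185,350,325),(430,230,575,310)),('side',(270,330,395,465),(390,215,450,325))):
    c=s(n);P=cloud(c)
    hsv=cv2.cvtColor(c['image'],cv2.COLOR_BGR2HSV)
    m=seg(c,P,(0,150,60),(8,255,255),lb,120)|seg(c,P,(172,150,60),(180,255,255),lb,120)
    q=P[m]; q=q[abs(q[:,2]-np.median(q[:,2]))<8]
    print(n,'lid',len(q),np.median(q[:,2]),cv2.minEnclosingCircle(q[:,:2].astype(np.float32)))
    m=seg(c,P,(0,0,0),(180,255,70),lb,165); q=P[m]
    print(' bar',len(q),q.mean(0),cv2.minAreaRect(q[:,:2].astype(np.float32)), np.percentile(q[:,2],[5,50,95]))
    m=seg(c,P,(100,120,60),(130,255,255),bb,35)
    k,L,st,cen=cv2.connectedComponentsWithStats(cv2.erode(m.astype(np.uint8),np.ones((1,1))))
    q=P[m]; np.save(n+'blue.npy',q)
    for i in range(1,k):
        if st[i,4]>30:
            q=P[L==i]; ctr=q.mean(0); w=np.linalg.svd(q-ctr)[2][2]; w*=np.sign(w[2]); print(' blue',st[i],ctr.round(1),w.round(3),q.min(0).round(),q.max(0).round())
    m=seg(c,P,(0,0,20),(180,90,130),(430,230,575,315) if n=='top' else (385,215,450,330),3)
    q=P[m];q=q[q[:,2]<12]; print(' rack', len(q), cv2.minAreaRect(q[:,:2].astype(np.float32)))
a=s('top')['image'][140:205,270:370];b=s('side')['image'][130:215,235:300]
c1=s('top')['image'][120:210,135:235]
r=lambda i:cv2.resize(i,(400,300),interpolation=cv2.INTER_CUBIC)
cv2.imwrite('pics/crop1.png',np.vstack([np.hstack([r(a),r(b)]),np.hstack([r(c1),r(s('side')['image'][205:300,165:260])])]))
```

```text
top lid 3134 141.61767852264086 ((568.9119262695312, 197.8037567138672), 92.6856460571289)
 bar 109 [516.45813388 215.53129354 189.32548127] ((516.2821044921875, 214.55441284179688), (92.26619720458984, 8.357830047607422), 71.59721374511719) [186.56962682 189.42798661 191.94770991]
 blue [334 152  31  22 417] [ 557.1 -277.6   73. ] [0.561 0.104 0.821] [ 522. -314.   47.] [ 597. -240.   98.]
 blue [283 158  54  31 939] [ 533.7 -172.3   61.5] [ 0.298 -0.246  0.922] [ 491. -240.   35.] [581. -87. 107.]
 rack 306 ((535.1163330078125, -201.1648712158203), (85.75678253173828, 250.45550537109375), 10.402763366699219)
side lid 2492 142.3029936895428 ((568.1947631835938, 197.8246307373047), 93.33977508544922)
 bar 93 [514.87620077 217.47616471 189.08735008] ((516.02783203125, 217.90821838378906), (91.92828369140625, 8.825806617736816), 71.62715148925781) [185.63073199 189.28155538 192.53467004]
 blue [258 142  22  19 216] [ 554.3 -276.9   74.4] [0.558 0.06  0.828] [ 519. -318.   37.] [ 595. -239.   98.]
 blue [252 164  29  29 463] [ 530.8 -166.2   65.2] [ 0.342 -0.243  0.908] [ 490. -243.   35.] [578. -87. 108.]
 rack 170 ((544.4366455078125, -261.0079650878906), (86.96513366699219, 372.0302429199219), 10.346256256103516)
```

View pics/crop1.png

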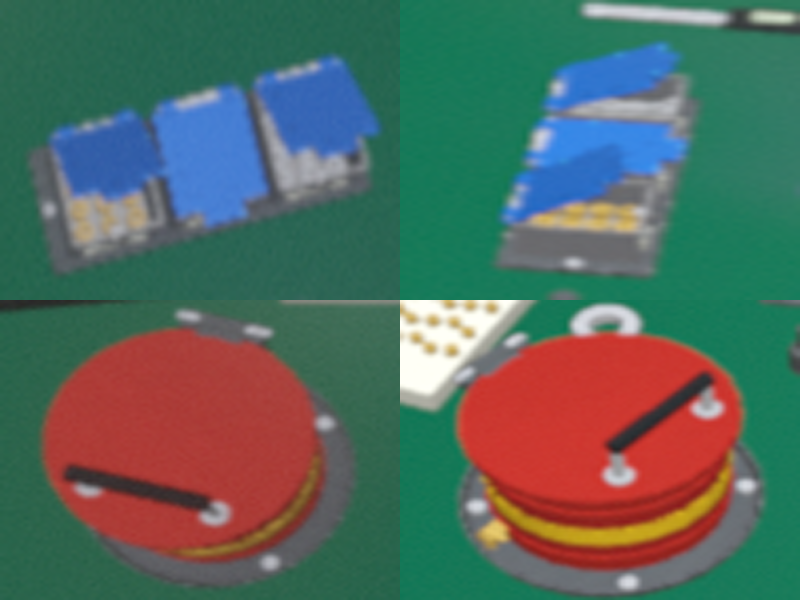

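The crops confirm it. The small red pot's bar is 92 mm long and 55 mm from the lid centre, as it should be. The left box (brass) and right box (bearings) are open, and the middle one (copper) is shut. The rack measures 86x250 mm at yaw 10.4°. I press the right cover first.

```bash
cat >> h.py <<'E'
Z=np.array([0,0,1.])
th=np.radians(10.4); BX=np.array([np.cos(th),np.sin(th),0]); BY=np.array([-np.sin(th),np.cos(th),0]); RC=np.array([535.1,-201.2,0])
def down(y):
    "tool-down orientation closing along +-y, whichever turns the joints less"
    q0=np.array(read_state()['qpos']); best=None
    for s in(1,-1):
        yy=s*y; R=np.column_stack([np.cross(yy,-Z),yy,-Z]); yield R
def pick(p,y):
    q0=np.array(read_state()['qpos']); o=[]
    for R in down(y):
        q=inverse_kinematics(p,R)
        if q is not None: o.append((np.abs(np.array(q)-q0).max(),R))
    return min(o,key=lambda a:a[0])[1]
def covers(c):
    "box-frame plane angle of blue points over each box"
    P=cloud(c); hsv=cv2.cvtColor(c['image'],cv2.COLOR_BGR2HSV); m=(cv2.inRange(hsv,(100,120,60),(130,255,255))>0)&(c['range_z']>0)
    q=P[m]-RC; d=35-q@BX; y=q@BY; h=q[:,2]-48
    for k in(-78,0,78):
        s=(abs(y-k)<28)&(d>8)&(d<72)&(h>-5)&(h<70)
        if s.sum()>15: print('cover',k,s.sum(),'angle',np.median(np.arctan2(h[s]-3,d[s])).round(3),'dmax',d[s].max().round(),'z',np.median(q[s,2]).round(1))
def press(k,t0):
    hin=RC+k*BY+35*BX
    pos=lambda t,dz=0:(hin-(66*np.cos(t)-14)*BX+(48+66*np.sin(t)+3.5*np.cos(t)+19+dz)*Z)
    R=pick(pos(t0,60),BX); movep(pos(t0,60),R)
    movel(pos(t0+.1),max_speed=120)
    f0=np.array(read_state()['ft_force'])
    for t,dz,v in((t0*.5,0,60),(.12,0,40),(0,-4,20)):
        g=movel(pos(t,dz),max_speed=v,guard=30); s=read_state(); print(t,g,np.round(s['ft_force']-f0,1),np.round(s['eef_pos']-pos(t,dz),1),s['time'])
    movel(pos(0,60),max_speed=150)
E
python3 - <<'E'
from h import *
for n in('top0','side0'): print(n);covers(pickle.load(open(n+'.pkl','rb')))
print(read_state()['time']); clamp(); print(read_state()['time'],read_state()['finger_gap'])
press(-78,.62)
covers(camera('top'));covers(camera('side'));print(read_state()['time'])
E
```

```text
top0
cover -78 282 angle 0.673 dmax 62.0 z 77.9
cover 0 395 angle 0.022 dmax 72.0 z 51.8
cover 78 236 angle 0.836 dmax 54.0 z 84.6
side0
cover -78 149 angle 0.663 dmax 64.0 z 79.6
cover 0 165 angle 0.035 dmax 72.0 z 52.6
cover 78 153 angle 0.825 dmax 56.0 z 85.3
0.1
0.8667 0.06552878414544835
0.31 False [-1.1 -0.3 -0. ] [ 0. -0. -0.] 3.5417
0.12 False [-0.7  0.8 -0.5] [-0.2  0.1 -0.3] 4.0
0 True [-4.8  3.8 16.2] [ 0.3 -0.1  3.6] 4.4833
cover -78 322 angle 0.016 dmax 72.0 z 51.6
cover 0 397 angle 0.018 dmax 72.0 z 51.7
cover 78 236 angle 0.837 dmax 54.0 z 85.3
cover -78 187 angle 0.034 dmax 72.0 z 52.5
cover 0 159 angle 0.036 dmax 72.0 z 52.5
cover 78 150 angle 0.819 dmax 56.0 z 84.4
5.1417
```

The right cover reads 0.016, the same as the box that was already shut, so it has closed. Next is the left cover, then a move above the pot handle.

```bash
cat >> h.py <<'E'
tp=np.radians(-18.6); PX=np.array([np.cos(tp),np.sin(tp),0]); PY=np.array([-np.sin(tp),np.cos(tp),0])
PC=np.array([568.6,197.8,0]); HG=PC+100*PX+137*Z
def grip(t): return HG-(155*np.cos(t)-46*np.sin(t))*PX+(155*np.sin(t)+46*np.cos(t))*Z
E
python3 - <<'E'
from h import *
press(78,.83)
covers(camera('top'));covers(camera('side'))
p=grip(0)+90*Z; print(grip(0),read_state()['time'])
s=read_state()['eef_pos']; movel(np.array(s)+100*Z)
open_gripper(); R=pick(p,PX); movep(p,R); s=read_state(); print(s['time'],s['eef_pos'],np.round(s['qpos'],2))
for n in('top','side'):
    c=snap(n,n+'1'); covers(c)
a=cv2.resize(cv2.imread('pics/side1.png')[120:320,140:407],(800,600),interpolation=cv2.INTER_CUBIC); cv2.imwrite('pics/side1b.png',a)
E
```

```text
0.415 False [-0.  -0.  -0.4] [0.2 0.  0.1] 7.1583
0.12 False [-0.4 -0.3 -0.5] [-0.2  0.1 -0.3] 7.7833
0 True [-5.6  0.8 21.3] [ 0.3 -0.2  3.5] 8.2667
cover 78 186 angle 0.019 dmax 72.0 z 51.8
cover 0 105 angle 0.041 dmax 72.0 z 52.5
cover 78 223 angle 0.034 dmax 72.0 z 52.4
[516.47273745 215.34276201 183.        ] 8.925
11.8167 [516.83546188 214.10782333 272.82594686] [-0.19  0.42 -0.42  1.73  0.2   1.03 -1.  ]
cover -78 386 angle 0.015 dmax 72.0 z 51.6
cover 0 396 angle 0.019 dmax 72.0 z 51.8
cover 78 398 angle 0.02 dmax 72.0 z 51.7
cover -78 182 angle 0.026 dmax 72.0 z 52.1
cover 0 208 angle 0.036 dmax 71.0 z 52.4
cover 78 225 angle 0.04 dmax 72.0 z 52.6
```

View pics/side1b.png

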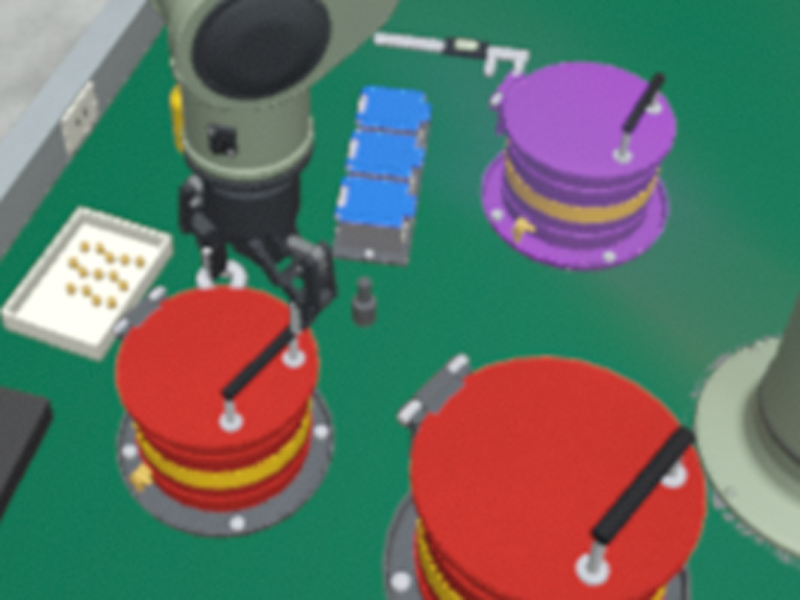

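All three covers are shut, and the open fingers straddle the small red lid's bar at about (265,360) in the crop. Descend, clamp, and lift along the hinge arc.

Run:
```python
from h import *
from scipy.spatial.transform import Rotation as Ro
g=movel(grip(0),max_speed=80,guard=15); s=read_state(); print('down',g,s['eef_pos']-grip(0),s['time'])
if g: raise SystemExit
clamp(); s=read_state(); print('gap',s['finger_gap'],s['gripper_force'],np.round(s['ft_force'],1))
if s['finger_gap']<10: raise SystemExit
R0=np.array(s['tool_rot']); p0=np.array(s['eef_pos'])-grip(0)
for t in(.02,.04,.07,.1,.13,.157):
    movel(p0+grip(t),Ro.from_rotvec(PY*t).as_matrix()@R0,max_speed=15)
    s=read_state(); print(t,np.round(s['ft_force'],1),np.round(s['eef_pos']-p0-grip(t),1),round(s['finger_gap'],1),s['time'])
wait(.5)
for n in('top','side'):
    c=snap(n,n+'2'); covers(c); P=cloud(c); hsv=cv2.cvtColor(c['image'],cv2.COLOR_BGR2HSV)
    m=((hsv[...,0]<8)|(hsv[...,0]>172))&(hsv[...,1]>150)&(hsv[...,2]>60)&(c['range_z']>0)
    q=P[m]-HG; d=-q@PX; h=q[:,2]; k=(d>15)&(d<190)&(abs(q@PY)<85)&(h>0)&(h<60); 
    a,b=np.polyfit(d[k],h[k],1); print(n,'lid angle',np.arctan(a),b,k.sum(),'front rise',192*np.sin(np.arctan(a)))
a=cv2.resize(cv2.imread('pics/side2.png')[120:320,140:407],(800,600),interpolation=cv2.INTER_CUBIC); cv2.imwrite('pics/side2b.png',a)
```

```text
down False [0.24285361 0.12624494 0.47797497] 13.1917
gap 12.05901110107408 58.44092667102814 [15.2 -3.2 -3.7]
0.02 [  7.1   6.  -27. ] [-0.4  0.1 -1.7] 11.9 14.3333
0.04 [ 2.3  1.1 -3.6] [ 0.1 -0.  -0.2] 11.7 14.7
0.07 [ 3.6 -0.4 -2.5] [ 0.2 -0.   0.1] 11.6 15.175
0.1 [ 6.3  1.1 -6.2] [ 0.1 -0.  -0.1] 11.9 15.65
0.13 [ 5.4  2.2 -6.8] [ 0.1  0.  -0.1] 12.1 16.125
0.157 [ 6.  -0.3 -5.8] [ 0.  -0.  -0.2] 12.1 16.5667
cover -78 392 angle 0.021 dmax 72.0 z 51.8
cover 0 395 angle 0.021 dmax 72.0 z 51.8
cover 78 373 angle 0.019 dmax 71.0 z 51.8Traceback (most recent call last):
  File "<stdin>", line 16, in <module>
    raise TypeError("expected non-empty vector for x")
TypeError: expected non-empty vector for x
```

Run:
```python
from h import *
c=snap('side','side2'); covers(c)
for n in('side0','side2'):
    c=pickle.load(open(n+'.pkl','rb')); P=cloud(c); hsv=cv2.cvtColor(c['image'],cv2.COLOR_BGR2HSV)
    m=((hsv[...,0]<8)|(hsv[...,0]>172))&(hsv[...,1]>150)&(hsv[...,2]>60)&(c['range_z']>0)
    q=P[m]-HG; d=-q@PX; h=q[:,2]; k=(d>15)&(d<190)&(abs(q@PY)<85)&(h>-2)&(h<60); print(n,k.sum())
    if k.sum()>50: a,b=np.polyfit(d[k],h[k],1); print('angle',np.arctan(a),b,'rise',192*np.sin(np.arctan(a)))
a=cv2.resize(cv2.imread('pics/side2.png')[120:320,140:407],(800,600),interpolation=cv2.INTER_CUBIC); cv2.imwrite('pics/side2b.png',a)
print(read_state()['time'])
```

```text
cover -78 189 angle 0.028 dmax 72.0 z 51.9
cover 0 211 angle 0.037 dmax 72.0 z 52.4
cover 78 225 angle 0.043 dmax 72.0 z 52.5
side0 2431
angle 0.014606956286288579 4.750153210862471 rise 2.8044358772625206
side2 1843
angle 0.13283077638030535 7.337049183273397 rise 25.4285778165762
17.1667
```

View pics/side2b.png

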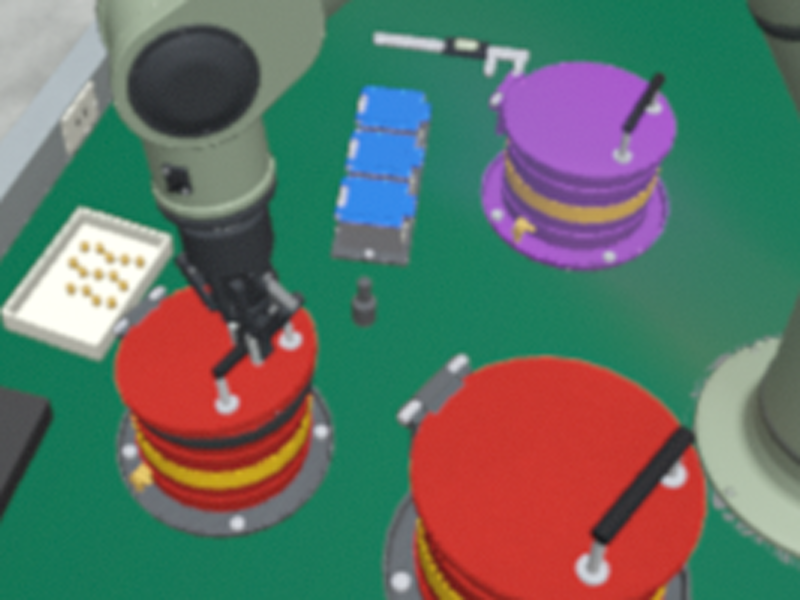

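The lid stands ajar, held by the bar at about (255,340), and the gasket gap is visible. I'll tighten the estimate with a robust fit on the top face only.

Run:
```python
from h import *
for n in('side0','side2'):
    c=pickle.load(open(n+'.pkl','rb')); P=cloud(c); hsv=cv2.cvtColor(c['image'],cv2.COLOR_BGR2HSV)
    m=((hsv[...,0]<8)|(hsv[...,0]>172))&(hsv[...,1]>150)&(hsv[...,2]>60)&(c['range_z']>0)
    q=P[m]-HG; d=-q@PX; h=q[:,2]; k=(d>15)&(d<185)&(abs(q@PY)<80)&(h>-2)&(h<60); d=d[k];h=h[k]
    for _ in range(15):
        a,b=np.polyfit(d,h,1); r=h-a*d-b; s=abs(r)<max(3,2*np.median(abs(r))); d=d[s];h=h[s]
    print(n,len(d),np.arctan(a),b)
```

```text
side0 1670 0.005781600353082817 5.402002713773142
side2 1292 0.14616137904933638 6.639424734236781
```

The lid angle is about 0.14–0.15 rad, which is a rise of roughly 28–29 mm at the front edge. Handing in.

```bash
python3 -c "
from workcell import *
s=read_state();print(s['finger_gap'],s['time']);print(finish_job())"
```

```text
12.114818291542578 17.1667
the job is handed in; nothing more can be done
None
```

I pressed the two open covers down so all three boxes read shut, then broke the small red pot's lid free; I handed in at about 17 s with the gripper still holding the lid, its front edge about 28–29 mm up.

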